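# Switch on the griddle under its guard

### The arm

A 7-joint arm with a two-finger parallel gripper is mounted at the origin on the work surface. World frame = base frame: x ahead of the robot, y to its left, z up, the work surface at z = 0. Lengths are in mm, angles in rad, forces in N, time in s.
With the tool pointing down it reaches from about 400 to 900 mm from the base axis. Payload 5.6 kg.
Tool frame: the origin (TCP) lies at the very end of the fingers, on their centre line; the grasp point (between the pads) lies 19 mm behind it; z points along the fingers, y is the line along which they close (so a half turn about z gives the same grasp; the last joint's range is limited). The gripper opens to 92 mm and grips with 3 to 60 N. Pads are 20 mm wide; open, the fingers measure 128 mm over their backs; the gripper's body (75 mm by 189 mm) begins 69 mm behind the grasp point.
Start: joints at [1.059, 0.468, -0.012, 1.603, 0.006, 1.071, -0.056], TCP at [293.643, -579.899, 214.592] pointing down, gripper open.
Joint ranges: [-2.53, 2.53], [-0.31, 2.02], [-1.57, 1.55], [0.28, 2.44], [-1.29, 4.43], [0.15, 1.84], [-2.92, 2.92]. Speed limits (rad/s): [2.57, 2.57, 3.14, 3.14, 3.14, 3.14, 3.14].

### API

Orientations are given as a 3x3 rotation matrix whose columns are the frame's x, y, z axes.
In Python, from bench import status, snapshot, robot, spotter gives the robot as it stands.
- The arm moves only by the shell command python3 -m crank 'ROWS' [OPENING] [FORCE]. ROWS is JSON, a list of rows, each a list of 6 numbers: the shift along the tool's x, y, z in mm, then the turn, a rotation vector about the tool's x, y, z in rad. In form: [[tx, ty, tz, wx, wy, wz], ...]. A call has 1 to 12 rows; each row is the pose to reach, as a shift and turn from the pose commanded when the call began, along the tool's axes at that moment; what a row does not reach only later rows make up. A row lasts 1/10 s, in which the tool goes at most 50 mm and 8.59 degrees, less where a joint would pass 70% of its speed; a pose out of reach is approached as far as the arm can. A call with a gripper value outside its range is refused whole. OPENING is the closure in counts, from 0 (fully open) to 255 (shut), set as the call begins (- or left out, the last holds). The fingers move at their own pace and stop on an object; FORCE is the grip in N (left out, the last holds). Time passes only in rows, so rows that repeat a pose let the fingers close. It gives the time, the measured TCP pose, the force, the opening and the grip force at its end, in the units of the state.
- status.observe(): the state, without advancing time (a new reading comes with each control period).
- snapshot(name): name is "side" or "top"; returns a dict with "image" (480x640x3 uint8, red, green, blue), "fx", "fy", "cx", "cy" (pixels), "world_from_camera" (4x4, takes a point from camera to world coordinates). Camera axes: x right, y down, z forward; pixel columns grow to the right and rows downward; lengths in mm; the calibration is good to about 2 mm. A picture is of the moment at which its call begins. There is no depth.
- robot.close_job(): hands the job in; it is judged then, once.
Trained networks look in the newest picture that a camera, given by its name, has taken for a name from the list of things; names that differ only in an ending like _2 or _b are one class to them, and where a whole thing is asked for, a point or a joint stands for the part that bears it (a point fixed in the world has none). Each returns a list of dicts, best first, with "p" (0 to 1); they miss things now and then, are a little off and sometimes report something else, mostly with a low value. They report only what shows in the picture. A call takes as long as a camera call. They do not tell look-alikes from the thing itself.
- spotter.look_for(target, camera): "point" ([x, y, z] in mm, in world coordinates, good to about 4 mm: the middle of the surface that is visible of it).
- spotter.regions_of(target, camera): "region" (480x640 bool, what is visible of it).
- spotter.place_of(target, camera): "point" ([x, y, z] in mm, in world coordinates, good to about 4 mm: a listed point, or the origin of a listed thing).
The state is a dict: "t": time; "qpos": joint angles; "joint_velocities": joint speeds; "tau": joint torques, N m; "position": TCP position; "eef_rot": TCP orientation; "force": force on the tool from outside, world axes, zero at the start; "ft_torque": the same for the moment, N m; "grip_width": finger opening in mm; "finger_force": force on a finger pad.
Only numpy, scipy, OpenCV 4.12 (cv2) and the standard library are available. Lean on these libraries where they do the work, as an engineer would, in place of code of your own. Each camera call takes 0.05 s, during which the arm holds its last target. There are 200 camera calls.

### The job

Switch on the griddle whose control box has the orange guard: with a fingertip lift the guard by the tab on its front and swing it back until it stays open by itself, then push the toggle beneath it fully over, away from you towards the hinge, and then tip the guard forward again so that it drops fully shut, with the toggle left on. Only touch and push, lightly: grip nothing, leave the box with the blue guard as it is, and do not disturb the jar, the bowl or the brush.

Things in the scene. Friction and masses are not known exactly. Their poses are not given: they have to be found in the camera images.
- amber_box: grey control box with the orange guard, 200 mm (its x) by 130 mm (its y) by 70 mm high, fixed to the worktop; origin at the centre of its underside, z up, x pointing away from the robot towards the guard's hinge (turned up to 0.3 rad), y to the left; this is the box to work on
- amber_hinge (a point): middle of the orange guard's hinge pin, on the box: 45 mm along the box's x from its centre, 85 mm above the worktop; the pin runs along the box's y, in two posts 70 mm over all that reach 93 mm above the worktop; axes as the box's
- amber_guard_tab (a point): top front edge, middle, of the guard's solid orange lift tab. Guard: slick see-through orange hood 50 mm wide, 45 g; shut, front wall 60 mm before the pin, flat top 27 mm above the pin. The tab, as wide, 4 mm thick, stands upright on the front, carrying it on up to 70 mm above the pin (155 mm above the worktop). Open, this point is 66 mm behind the pin and 65 mm above it
- amber_guard (a joint): angle of the orange guard about its hinge, rad: 0 shut, growing as the tab is pushed up and back (push near its top edge and rise with it; lower down the push points at the pin and jams); stop at 1.5. Turns freely: below about 1.1 it falls shut by its own weight, beyond that it falls back and stays open on the stop, its front wall then lying level on top, the tab sticking out behind
- amber_toggle_tip (a point): centre of the white ball, 12 mm across, at the end of the toggle under the orange guard; 30 mm from the toggle's pivot, which lies on the box's top face (70 mm above the worktop), 11 mm along the box's x from its centre; ball about 97 mm above the worktop at either end, 100 mm upright
- amber_toggle (a joint): angle of the toggle under the orange guard, rad: 0 off, leaning 0.45 rad towards the robot (box's -x); 0.9 on, leaning 0.45 rad away from the robot, towards the hinge; stays where it is left, about 1 N at the ball moves it
- blue_box: grey control box with the blue guard, 200 mm (its x) by 130 mm (its y) by 70 mm high, fixed to the worktop; origin at the centre of its underside, z up, x pointing away from the robot towards the guard's hinge (turned up to 0.3 rad), y to the left; the other griddle's box, to be left alone, of the same build
- blue_hinge (a point): middle of the blue guard's hinge pin, on the box: 45 mm along the box's x from its centre, 85 mm above the worktop; the pin runs along the box's y, in two posts 70 mm over all that reach 93 mm above the worktop; axes as the box's
- blue_guard_tab (a point): top front edge, middle, of the guard's solid blue lift tab. Guard: slick see-through blue hood 50 mm wide, 45 g; shut, front wall 60 mm before the pin, flat top 27 mm above the pin. The tab, as wide, 4 mm thick, stands upright on the front, carrying it on up to 70 mm above the pin (155 mm above the worktop). Open, this point is 66 mm behind the pin and 65 mm above it
- blue_guard (a joint): angle of the blue guard about its hinge, rad: 0 shut, growing as the tab is pushed up and back (push near its top edge and rise with it; lower down the push points at the pin and jams); stop at 1.5. Turns freely: below about 1.1 it falls shut by its own weight, beyond that it falls back and stays open on the stop, its front wall then lying level on top, the tab sticking out behind
- blue_toggle_tip (a point): centre of the white ball, 12 mm across, at the end of the toggle under the blue guard; 30 mm from the toggle's pivot, which lies on the box's top face (70 mm above the worktop), 11 mm along the box's x from its centre; ball about 97 mm above the worktop at either end, 100 mm upright
- blue_toggle (a joint): angle of the toggle under the blue guard, rad: 0 off, leaning 0.45 rad towards the robot (box's -x); 0.9 on, leaning 0.45 rad away from the robot, towards the hinge; stays where it is left, about 1 N at the ball moves it
- shaker: white seasoning jar with a green cap, 42 mm across, 85 mm high, loose; origin at the centre of its underside
- bowl: small metal bowl, 110 mm across, 45 mm high, loose; origin at the centre of its underside
- brush: pastry brush with a yellow handle, 200 mm long, lying loose along its own x; origin under its middle
Mind the look-alikes: they are no part of the job. What is shaped like the amber_box but green or pink is not meant.

How it is judged (in metres and radians):
On the way, in this order (a step that is already met when the one before it is completed fails the run):
1. the orange guard is lifted back and leans open on its stop, the toggle still off (value of joint amber_guard above 1.4 rad and value of joint amber_toggle below 0.3 rad), for 0.2 s.
2. the toggle is pushed fully over while the guard stays open (value of joint amber_toggle above 0.78 rad and value of joint amber_guard above 1.1 rad), for 0.2 s.
At the end, for the whole second after the job is handed in: The orange guard is shut (within 0.06 rad) and at rest, its toggle is on (beyond 0.78 of 0.9 rad), the blue guard is shut and its toggle off (below 0.25 rad), and jar, bowl and brush are within 25 mm of where they stood (value of joint each of amber_guard, blue_guard below 0.06 rad and value of joint amber_toggle above 0.78 rad and angular speed of amber_guard below 0.1 rad/s and value of joint blue_toggle below 0.25 rad and not (distance of shaker from where it was at the start of the episode above 0.025 m) and not (distance of bowl from where it was at the start of the episode above 0.025 m) and not (distance of brush from where it was at the start of the episode above 0.025 m)); the robot touches nothing.
It fails at once if the jar is moved by more than 25 mm, lifted or tipped (distance of shaker from where it was at the start of the episode above 0.025 m or height (world z) of shaker above 0.02 m or angle between shaker's own z axis and vertical above 0.4 rad).
It fails at once if the bowl is moved by more than 25 mm, lifted or tipped (distance of bowl from where it was at the start of the episode above 0.025 m or height (world z) of bowl above 0.02 m or angle between bowl's own z axis and vertical above 0.4 rad).
It fails at once if the brush is moved by more than 25 mm, lifted or tipped (distance of brush from where it was at the start of the episode above 0.025 m or height (world z) of brush above 0.02 m).
It fails at once if the blue guard is lifted or its toggle pushed over (value of joint blue_guard above 0.2 rad or value of joint blue_toggle above 0.4 rad).
It fails at once if the orange guard or its toggle is gripped or forced (more than 25 N from the fingers) (contact force between the fingers and amber_guard above 25 N or contact force between the fingers and amber_toggle above 25 N).
It also fails if it takes over 54 s, if anything falls off the work surface, if the arm or the gripper's body presses on something with over 40 N, if the wrist force passes 120 N, or if a joint passes its speed limit or range.

## Working session

There is one attempt and no reset: what is moved stays moved. The work goes in short steps, Python scripts to look and compute and a shell command to move; the robot and the scene stay as the last step left them, time stands still between calls to the robot, and variables do not carry over. Pictures are saved under pics/ and viewed, at most 10 in all, crops included, and the job is handed in when it is done.

```bash
mkdir -p pics; python3 - <<'E'
from bench import status, snapshot, robot, spotter
import cv2, numpy as np
s=status.observe(); print(s['t'],s['position'],np.round(s['eef_rot'],3).tolist(),s['grip_width'])
for c in ['top','side']:
    d=snapshot(c); cv2.imwrite(f'pics/{c}0.png',d['image'][:,:,::-1])
    print(c,d['fx'],np.round(d['world_from_camera'],3).tolist())
    for n in ['amber_box','amber_hinge','amber_guard_tab','amber_toggle_tip','blue_box','blue_guard_tab','shaker','bowl','brush']:
        print(n,[(round(r['p'],2),np.round(r['point']).tolist()) for r in spotter.place_of(n,c)][:4])
E
```

```text
0.0 [ 293.35337876 -579.36238668  213.62061889] [[0.892, 0.452, -0.001], [0.452, -0.892, 0.002], [-0.0, -0.002, -1.0]] 91.7467018213642
top 606.7913362746859 [[-0.077, -0.974, 0.212, 207.757], [-0.997, 0.074, -0.018, -88.694], [0.002, -0.212, -0.977, 1586.043], [0.0, 0.0, 0.0, 1.0]]
amber_box [(0.81, [226.0, -278.0, 0.0]), (0.75, [529.0, 169.0, -2.0]), (0.69, [769.0, -246.0, -0.0]), (0.61, [278.0, 239.0, 0.0])]
amber_hinge [(0.97, [570.0, 168.0, 87.0]), (0.9, [274.0, -293.0, 85.0]), (0.89, [814.0, -236.0, 84.0]), (0.7, [321.0, 250.0, 83.0])]
amber_guard_tab [(0.85, [212.0, -276.0, 156.0]), (0.73, [263.0, 240.0, 155.0]), (0.7, [511.0, 170.0, 161.0]), (0.7, [757.0, -243.0, 159.0])]
amber_toggle_tip []
blue_box [(0.92, [508.0, -173.0, -5.0]), (0.16, [486.0, -175.0, 158.0])]
blue_guard_tab []
shaker [(0.84, [534.0, -2.0, -2.0])]
bowl [(0.62, [778.0, -14.0, 0.0])]
brush [(0.61, [525.0, -397.0, -4.0])]
side 533.4169877289906 [[-0.917, -0.262, 0.301, 109.55], [-0.399, 0.633, -0.663, 822.217], [-0.017, -0.728, -0.685, 1086.481], [0.0, 0.0, 0.0, 1.0]]
amber_box [(0.94, [531.0, 169.0, 0.0]), (0.75, [276.0, 238.0, 3.0]), (0.66, [770.0, -242.0, -2.0]), (0.65, [232.0, -280.0, -3.0])]
amber_hinge [(0.98, [576.0, 169.0, 80.0]), (0.84, [326.0, 249.0, 87.0]), (0.73, [275.0, -289.0, 85.0]), (0.59, [812.0, -237.0, 83.0])]
amber_guard_tab [(0.94, [754.0, -243.0, 153.0]), (0.77, [515.0, 171.0, 155.0]), (0.6, [263.0, 242.0, 153.0])]
amber_toggle_tip []
blue_box [(0.81, [504.0, -172.0, -0.0])]
blue_guard_tab [(0.81, [494.0, -173.0, 156.0])]
shaker [(0.55, [530.0, 1.0, -1.0])]
bowl [(0.79, [775.0, -15.0, 1.0])]
brush [(0.64, [531.0, -396.0, -2.0])]
```

View pics/top0.png

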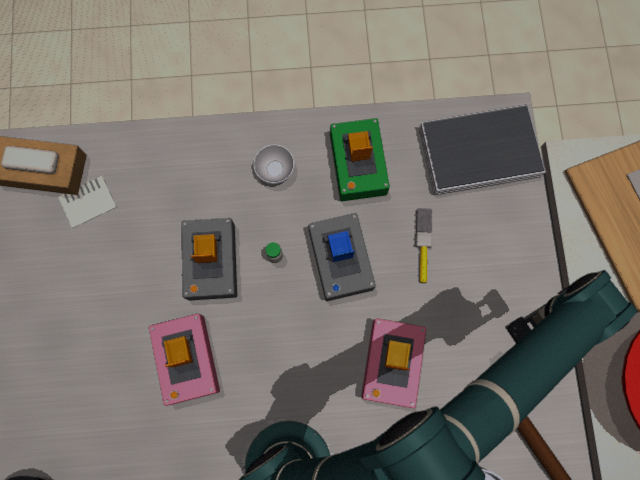

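View pics/side0.png

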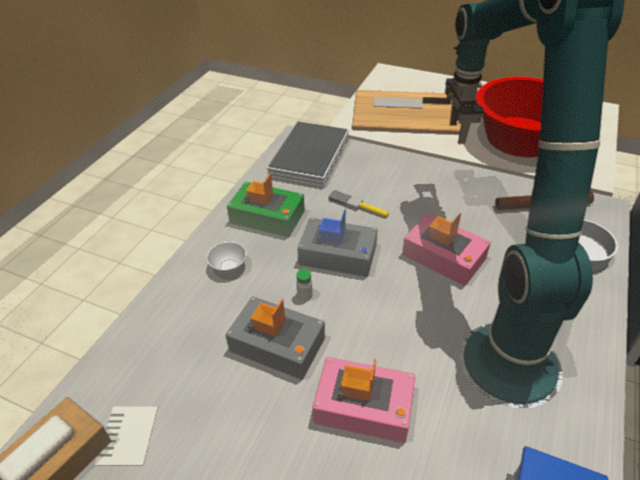

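Candidates with orange guards in the top picture: grey box (207,258), green box (358,158), pink boxes (183,360) and (395,362). Only the one at (207,258) is grey with an orange guard, so it is the one meant. In the side picture it is at (275,335). I'll confirm it in a crop and measure its yaw.

```bash
cat > h.py <<'E'
import numpy as np, cv2
from bench import status, snapshot, robot, spotter
def at(d,u,v,z):
    T=np.array(d['world_from_camera']); r=T[:3,:3]@[(u-d['cx'])/d['fx'],(v-d['cy'])/d['fy'],1]
    return T[:3,3]+r*(z-T[2,3])/r[2]
E
python3 - <<'E'
from h import *
d=snapshot('top')
I=d['image'][:,:,::-1]; cv2.imwrite('pics/crop.png',cv2.resize(I[205:310,165:250],None,fx=5.5,fy=5.5,interpolation=cv2.INTER_CUBIC))
P={}
for c in ['top','side']:
    for k in range(4):
        d=snapshot(c)
        for n in ['amber_box','amber_hinge','amber_guard_tab']:
            for r in spotter.place_of(n,c):
                if np.hypot(*(np.array(r['point'][:2])-[540,169]))<60: P.setdefault((c,n),[]).append(r['point'])
    for r in spotter.regions_of('amber_box',c):
        ys,xs=np.nonzero(r['region']); 
        if c=='top' and abs(xs.mean()-207)<20 and abs(ys.mean()-258)<20:
            q=np.array([at(d,x,y,70)[:2] for x,y in zip(xs,ys)],np.float32); print(r['p'],cv2.minAreaRect(q))
for k,v in P.items(): print(k,len(v),np.mean(v,0).round(1),np.std(v,0).round(1))
E
```

```text
0.74 ((522.09716796875, 163.34593200683594), (138.8264617919922, 209.65147399902344), 88.46038818359375)
('top', 'amber_box') 4 [530.  168.6  -2.4] [1.  0.9 1.4]
('top', 'amber_hinge') 4 [571.8 166.9  84. ] [1.8 1.3 0.8]
('top', 'amber_guard_tab') 4 [511.2 170.1 159.1] [1.5 1.  0.5]
('side', 'amber_box') 4 [528.9 168.5  -0.6] [2.1 1.5 1.2]
('side', 'amber_hinge') 5 [551.5 169.1 110.6] [30.   2.3 34.3]
('side', 'amber_guard_tab') 4 [515.2 170.2 152.7] [1.7 1.  1.3]
```

View pics/crop.png

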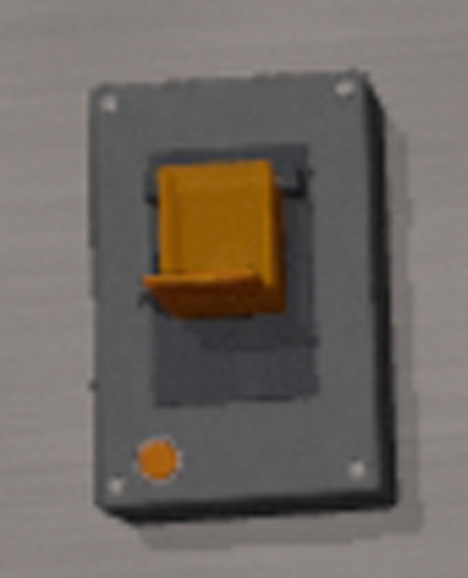

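The crop confirms it: grey box, orange guard and orange dot. The screws, at crop pixels (108,103), (345,89), (116,485) and (357,468), give the yaw. I'll write a box-frame helper and start the transit with the gripper shut.

```bash
cat >> h.py <<'E'
YAW=-0.045; PIN=np.array([574.,166.6,85.])
B=np.array([[np.cos(YAW),-np.sin(YAW),0],[np.sin(YAW),np.cos(YAW),0],[0,0,1]])
G=B@np.diag([1.,-1,-1])
def rows(*pts):
    "pts: (x,y,z) of TCP in box axes from the pin -> shift and turn in tool axes"
    s=status.observe(); R=np.array(s['eef_rot']); p=np.array(s['position'])
    w=cv2.Rodrigues(R.T@G)[0].ravel()
    print('t',round(s['t'],2),'boxpos',(B.T@(p-PIN)).round(1),'F',np.round(s['force'],1),'turn',w.round(3),'w',round(s['grip_width'],1))
    for q in pts: print((R.T@(PIN+B@np.array(q)-p)).round(1))
E
python3 - <<'E'
from h import *
d=snapshot('top')
c=[at(d,165+x/5.5-.4,205+y/5.5-.4,70)[:2] for x,y in [(108,103),(345,89),(116,485),(357,468)]]
print('centre',np.mean(c,0)); v=[c[0]-c[2],c[1]-c[3]]; print([np.arctan2(a[1],a[0]) for a in v],[np.linalg.norm(a) for a in v]); a=c[0]-c[1];print(np.arctan2(-a[0],a[1]))
rows((-95,0,130))
E
python3 -m crank '[[510,-582,0,0,0,0.514],[510,-582,0,0,0,0.514],[510,-582,0,0,0,0.514],[510,-582,0,0,0,0.514],[510,-582,0,0,0,0.514],[510,-582,0,0,0,0.514],[510,-582,0,0,0,0.514],[510,-582,0,0,0,0.514],[510,-582,0,0,0,0.514],[510,-582,0,0,0,0.514],[510,-582,0,0,0,0.514],[510,-582,0,0,0,0.514]]' 255 10
python3 -c "
from h import *
rows((-95,0,130))"
```

```text
centre [527.63581695 167.30100603]
[np.float64(-0.009756390451356612), np.float64(-0.014434620424159036)] [np.float64(180.3464402361351), np.float64(179.26137779739977)]
-0.015112365808198934
t 2.8 boxpos [-246.5 -758.4  129.6] F [-0.3  0.9 -0.1] turn [0.    0.    0.514] w 91.8
[ 5.046e+02 -5.860e+02 -4.000e-01]
t: 4.0
position: [442.9, 3.2, 215.1]
eef_rot: [[0.999, -0.045, 0.001], [-0.045, -0.999, -0.0], [0.001, 0.0, -1.0]]
force: [1.8, -1.2, -0.4]
grip_width: 0.3
finger_force: 0.0
t 4.0 boxpos [-123.6 -169.1  130.1] F [ 1.8 -1.2 -0.4] turn [ 0.    -0.001 -0.001] w 0.3
[ 2.860e+01 -1.691e+02  1.000e-01]
```

```bash
sed -i 's/^YAW=.*/YAW=-0.02; PIN=np.array([573.5,167.2,85.])/' h.py
python3 -c "
from h import *
rows((-90,0,130),(-90,0,62))"
```

```text
t 4.0 boxpos [-127.3 -166.6  130.1] F [ 1.8 -1.2 -0.4] turn [ 0.    -0.001 -0.026] w 0.3
[ 3.310e+01 -1.674e+02  1.000e-01]
[  33.  -167.5   68.1]
```

```bash
python3 -m crank '[[33,-167,0,0,0,-0.026],[33,-167,0,0,0,-0.026],[33,-167,0,0,0,-0.026],[33,-167,0,0,0,-0.026],[33,-167,0,0,0,-0.026],[33,-167,68,0,0,-0.026],[33,-167,68,0,0,-0.026],[33,-167,68,0,0,-0.026],[33,-167,68,0,0,-0.026]]'
python3 - <<'E'
from h import *
d=snapshot('side'); I=d['image'][:,:,::-1]; cv2.imwrite('pics/s1.png',cv2.resize(I[220:390,200:350],None,fx=3.5,fy=3.5,interpolation=cv2.INTER_CUBIC))
th=np.array([0,.15,.3,.45,.6,.75,.9,1.05,1.2,1.35]); 
rows(*[(-70-60*np.cos(t)+60+62*np.sin(t)-0,0,60*np.sin(t)+62*np.cos(t)) for t in []],*[(-10-60*np.cos(t)+62*np.sin(t),0,60*np.sin(t)+62*np.cos(t)) for t in th])
E
```

```text
t: 4.9
position: [483.4, 165.7, 147.1]
eef_rot: [[1.0, -0.021, 0.0], [-0.021, -1.0, -0.0], [0.0, 0.0, -1.0]]
force: [0.4, 0.3, 0.4]
grip_width: 0.5
finger_force: 0.0
t 4.95 boxpos [-89.4  -2.9  62.8] F [-0.4 -1.   0.4] turn [-0.    -0.002 -0.001] w 0.8
[19.4 -2.9  0.8]
[29.4 -2.9 -7.4]
[ 40.5  -2.9 -14.1]
[ 52.4  -2.9 -19. ]
[ 65.   -2.9 -22.1]
[ 77.9  -2.9 -23.3]
[ 90.8  -3.  -22.6]
[103.4  -3.  -19.9]
[115.5  -3.  -15.4]
[126.8  -3.   -9.1]
```

View pics/s1.png

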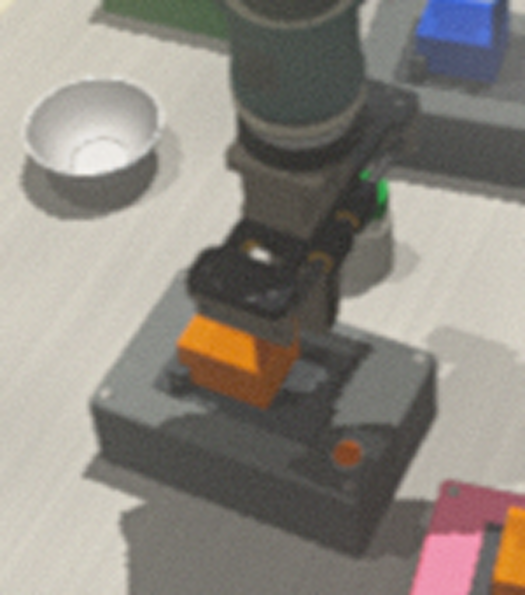

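The picture shows the closed fingertips at about (315,300), just in front of the tab at (285,350). I'll approach slowly, then follow the arc.

```bash
python3 -m crank '[[8,-3,0,0,0,0],[12,-3,0,0,0,0],[16,-3,0,0,0,0],[19,-3,0,0,0,0],[22,-3,-1,0,0,0],[25,-3,-3,0,0,0],[30,-3,-7,0,0,0],[35,-3,-11,0,0,0],[40,-3,-14,0,0,0]]'
python3 - <<'E'
from h import *
d=snapshot('side'); I=d['image'][:,:,::-1]; cv2.imwrite('pics/s2.png',cv2.resize(I[220:390,200:350],None,fx=3.5,fy=3.5,interpolation=cv2.INTER_CUBIC))
rows(*[(-10-60*np.cos(t)+62*np.sin(t),0,60*np.sin(t)+62*np.cos(t)) for t in [.45,.6,.75,.9,1.05,1.2,1.35]])
E
```

```text
t: 5.85
position: [523.9, 168.9, 161.1]
eef_rot: [[1.0, -0.019, 0.001], [-0.019, -1.0, 0.0], [0.001, -0.0, -1.0]]
force: [-0.2, 0.0, -0.0]
grip_width: 0.0
finger_force: 0.1
t 5.9 boxpos [-48.6   0.8  76.6] F [ 0.8 -0.  -0.1] turn [-0.001 -0.002  0.   ] w 0.4
[11.5  0.8 -5.3]
[24.1  0.8 -8.4]
[37.   0.8 -9.6]
[49.9  0.8 -8.9]
[62.5  0.8 -6.2]
[74.6  0.8 -1.7]
[85.9  0.8  4.6]
```

View pics/s2.png

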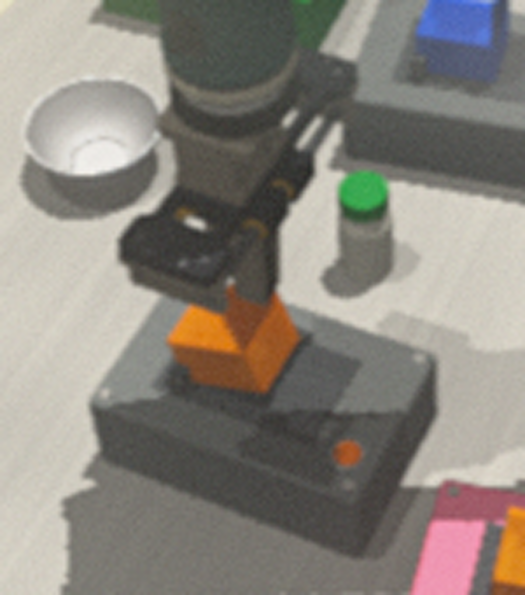

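The guard is lifted, with its front edge clear of the box at (250,390), and the fingertip is against the tab near (250,290). I'll continue along the arc.

```bash
python3 -m crank '[[6,1,-2,0,0,0],[12,1,-5,0,0,0],[18,1,-7,0,0,0],[24,1,-8,0,0,0],[31,1,-9,0,0,0],[37,1,-9,0,0,0],[44,1,-9,0,0,0],[50,1,-9,0,0,0],[57,1,-8,0,0,0],[63,1,-6,0,0,0],[69,1,-4,0,0,0],[75,1,-2,0,0,0]]'
python3 -m crank '[[6,0,3,0,0,0],[12,0,6,0,0,0],[12,0,6,0,0,0],[6,0,-25,0,0,0],[-40,0,-40,0,0,0],[-80,0,-40,0,0,0],[-110,0,-40,0,0,0],[-110,0,-40,0,0,0]]'
python3 - <<'E'
from h import *
d=snapshot('side'); I=d['image'][:,:,::-1]; cv2.imwrite('pics/s3.png',cv2.resize(I[220:390,200:350],None,fx=3.5,fy=3.5,interpolation=cv2.INTER_CUBIC))
print([(r['p'],r['point']) for r in spotter.place_of('amber_toggle_tip','side')][:3])
rows((-85,0,60),(-75,0,3),(-37,0,3))
E
```

```text
t: 7.1
position: [598.5, 166.4, 162.2]
eef_rot: [[1.0, -0.019, -0.0], [-0.019, -1.0, -0.0], [-0.0, 0.0, -1.0]]
force: [-0.2, 0.8, 0.2]
grip_width: 0.5
finger_force: 0.0
t: 7.9
position: [484.5, 169.0, 203.0]
eef_rot: [[1.0, -0.016, -0.001], [-0.016, -1.0, -0.001], [-0.001, 0.001, -1.0]]
force: [0.6, -0.3, -0.5]
grip_width: 0.6
finger_force: 0.0
[(0.45, [525.6, 169.0, 96.9])]
t 8.0 boxpos [-85.1  -0.3 118.2] F [ 0.8  0.1 -0.3] turn [ 0.    -0.002  0.001] w 0.5
[-0.  -0.3 58.2]
[  9.9  -0.3 115.2]
[ 47.9  -0.3 115.3]
```

View pics/s3.png

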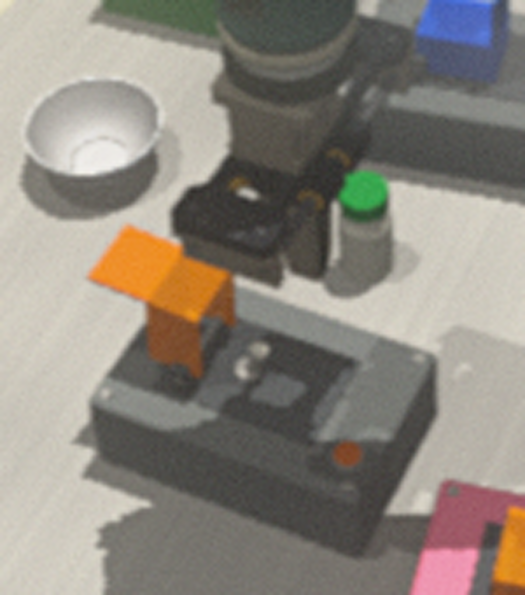

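The guard stays open and the white ball is at crop (262,350), toggle still off. Its measured x is 48 mm before the pin, against 47 expected. Next I descend in front of it and push.

```bash
python3 -m crank '[[0,0,45,0,0,0],[0,0,90,0,0,0],[0,0,105,0,0,0],[0,0,115,0,0,0],[10,0,115,0,0,0],[18,0,115,0,0,0],[24,0,115,0,0,0],[30,0,115,0,0,0],[35,0,115,0,0,0],[39,0,115,0,0,0],[42,0,115,0,0,0],[43,0,115,0,0,0]]'
python3 -m crank '[[1,0,0,0,0,0],[2,0,0,0,0,0],[2,0,0,0,0,0]]'
python3 -c "
from h import *
rows((-37,0,3))
snapshot('side');print([(r['p'],r['point']) for r in spotter.place_of('amber_toggle_tip','side')][:3])"
```

```text
t: 9.2
position: [531.3, 167.8, 87.6]
eef_rot: [[1.0, -0.019, -0.0], [-0.019, -1.0, 0.0], [-0.0, -0.0, -1.0]]
force: [-0.2, -0.1, 0.9]
grip_width: 0.5
finger_force: 1.0
t: 9.5
position: [533.1, 167.7, 87.5]
eef_rot: [[1.0, -0.019, -0.0], [-0.019, -1.0, -0.0], [-0.0, 0.0, -1.0]]
force: [-1.5, -0.0, -0.9]
grip_width: 0.6
finger_force: 0.7
t 9.5 boxpos [-40.4  -0.3   2.5] F [-1.5 -0.  -0.9] turn [0.    0.    0.001] w 0.6
[ 3.4 -0.3 -0.5]
[]
```

```bash
python3 -m crank '[[1,0,0,0,0,0],[2,0,0,0,0,0],[2,0,0,0,0,0]]'
python3 -m crank '[[1,0,0,0,0,0],[1,0,0,0,0,0]]'
python3 -m crank '[[1,0,0,0,0,0],[1,0,0,0,0,0]]'
```

```text
t: 9.9
position: [534.2, 167.7, 87.3]
eef_rot: [[1.0, -0.019, -0.002], [-0.019, -1.0, -0.0], [-0.002, 0.0, -1.0]]
force: [-4.2, 0.3, 0.7]
grip_width: 0.7
finger_force: 2.1
t: 10.1
position: [534.4, 167.8, 87.2]
eef_rot: [[1.0, -0.019, -0.003], [-0.019, -1.0, -0.001], [-0.003, 0.001, -1.0]]
force: [-5.8, 0.4, 3.3]
grip_width: 0.4
finger_force: 3.3
t: 10.3
position: [534.6, 167.7, 87.0]
eef_rot: [[1.0, -0.019, -0.005], [-0.019, -1.0, -0.001], [-0.005, 0.001, -1.0]]
force: [-7.9, 1.7, 4.2]
grip_width: 0.6
finger_force: 4.4
```

The toggle has reached its stop: the force climbs to about 8 N while the position stalls. I'll back off, rise and look.

```bash
python3 -m crank '[[-3,0,0,0,0,0],[-15,0,0,0,0,0],[-40,0,0,0,0,0],[-45,0,-40,0,0,0],[-45,0,-85,0,0,0],[-45,0,-125,0,0,0],[-45,0,-125,0,0,0]]'
python3 - <<'E'
from h import *
d=snapshot('side'); I=d['image'][:,:,::-1]; cv2.imwrite('pics/s4.png',cv2.resize(I[220:390,200:350],None,fx=3.5,fy=3.5,interpolation=cv2.INTER_CUBIC))
print([(r['p'],r['point']) for r in spotter.place_of('amber_toggle_tip','side')][:3])
rows((-85,0,130),(95,0,130),(95,0,56),(35,0,56))
E
```

```text
t: 11.0
position: [495.8, 169.8, 218.5]
eef_rot: [[1.0, -0.02, 0.012], [-0.02, -1.0, 0.003], [0.012, -0.003, -1.0]]
force: [0.0, 0.2, -0.6]
grip_width: 0.6
finger_force: 0.0
[(0.44, [549.0, 167.4, 98.8]), (0.38, [502.7, -173.0, -0.1])]
t 11.1 boxpos [-80.7  -0.6 128.5] F [-0.1  0.  -1.1] turn [-0.    -0.004  0.   ] w 0.4
[-4.3 -0.6 -1.5]
[175.7  -0.5  -0.8]
[175.4  -0.5  73.2]
[115.4  -0.5  73. ]
```

View pics/s4.png

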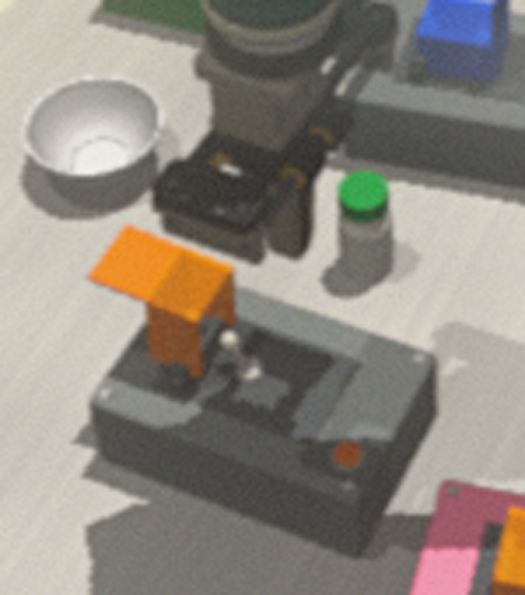

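The ball now leans towards the hinge at crop (229,340) and the guard is still open. Next I go over and behind the guard and tip it forward by the tab's rear edge.

```bash
python3 -m crank '[[50,0,0,0,0,0],[100,0,0,0,0,0],[150,0,0,0,0,0],[176,0,0,0,0,0],[176,0,0,0,0,0],[176,0,40,0,0,0],[176,0,73,0,0,0],[176,0,73,0,0,0],[168,0,73,0,0,0],[160,0,73,0,0,0],[154,0,73,0,0,0],[148,0,73,0,0,0]]'
python3 -m crank '[[-6,0,0,0,0,0],[-12,0,0,0,0,0],[-18,0,0,0,0,0],[-24,0,0,0,0,0],[-30,0,0,0,0,0],[-33,0,0,0,0,0],[-33,0,0,0,0,0],[-33,0,0,0,0,0],[-33,0,0,0,0,0]]'
python3 - <<'E'
from h import *
d=snapshot('side'); I=d['image'][:,:,::-1]; cv2.imwrite('pics/s5.png',cv2.resize(I[220:390,200:350],None,fx=3.5,fy=3.5,interpolation=cv2.INTER_CUBIC))
rows((35,0,56))
E
```

```text
t: 12.3
position: [640.2, 166.0, 141.4]
eef_rot: [[1.0, -0.019, 0.003], [-0.019, -1.0, 0.0], [0.003, -0.001, -1.0]]
force: [-0.2, 0.6, -0.1]
grip_width: 0.6
finger_force: 0.1
t: 13.2
position: [607.4, 166.2, 139.5]
eef_rot: [[1.0, -0.019, 0.0], [-0.019, -1.0, -0.0], [0.0, 0.0, -1.0]]
force: [-0.5, -1.0, 0.5]
grip_width: 0.5
finger_force: 0.0
t 13.25 boxpos [33.8 -0.3 54.5] F [-0.1 -1.2  0.2] turn [-0.    -0.     0.001] w 0.5
[ 1.2 -0.3 -1.5]
```

View pics/s5.png

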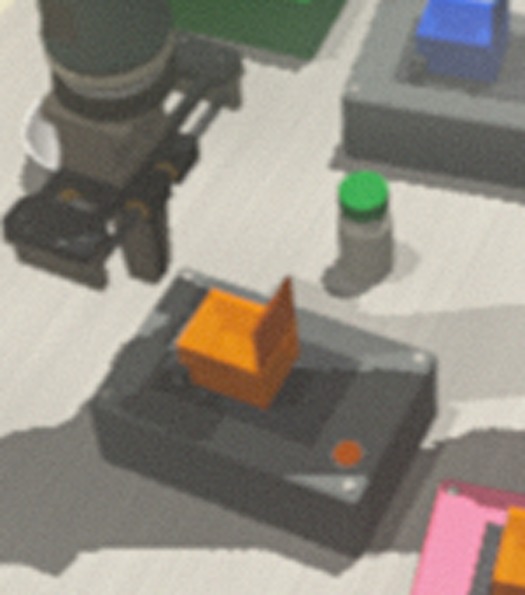

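The guard has dropped shut: its lower front corner is at crop (262,408), the same as at the start. I'll back off and hand in.

```bash
python3 -m crank '[[25,0,0,0,0,0],[40,0,-30,0,0,0],[40,0,-75,0,0,0],[40,0,-75,0,0,0],[40,0,-75,0,0,0],[40,0,-75,0,0,0]]'
python3 -c "
from h import *
print(robot.close_job())"
```

```text
t: 13.85
position: [646.4, 165.1, 213.5]
eef_rot: [[1.0, -0.019, -0.002], [-0.019, -1.0, -0.001], [-0.002, 0.001, -1.0]]
force: [-0.6, -0.4, 0.2]
grip_width: 0.4
finger_force: 0.0
the job is handed in; nothing more can be done
None
```

I opened the orange guard, pushed its toggle over to its stop and tipped the guard shut again, then handed the job in at about 14 s; the hand-in returned no verdict, and I did not re-check the toggle after the guard closed.

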